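Open the dead centrifuge: try the lid, free the lock if it holds, keep the lid up

TASK

The centrifuge has lost power and its samples must come out. Take the pull bar at the front of the lid and try it first: if the lid is caught, slide the emergency release on the right-hand side of the housing all the way toward the front, then lift the lid by its bar until it is roughly 40 degrees open. It drops if let go, so do not let go: the job ends with the gripper still at the bar, holding the lid up and still; leave the things around it where they stand.

Things in the scene. Friction and masses are not known exactly. Their poses are not given: they have to be found in the camera images.
- centrifuge: White bench centrifuge, 270 (x) x 220 (y) x 182 (z) mm, fixed. Origin on the worktop under its middle; +x to its back (hinge), -x to its front (timer knob, pull bar), -y to its right-hand side (release), z up. Housing: front face at x -118 mm, top rim at z 145 mm. The lid on it spans x -98 mm to the hinge, y -106 to +106, z 150 to 180 mm.
- lid_angle (a joint): Lid angle, rad: 0 shut (so at the start), grows as the front edge rises, stop at 1.48. It falls shut when let go; 5 to 9 N at the bar lift it. A hidden lock in the housing may have the lid caught or free; nothing outside shows which. Caught, the bar rises only 3 to 7 mm (0.012 to 0.027 rad) and stops hard; free, it goes on rising.
- lid_hinge (a point): Point on the lid's hinge axis, at the middle of the back of the housing (x +125, z 155 mm in the centrifuge's frame). The hinge axis is level, along the centrifuge's y.
- centrifuge_lid: The centrifuge's hinged lid with its pull bar; its frame coincides with the centrifuge's while the lid is shut, and turns with the lid.
- pull_bar (a point): Middle of the round steel pull bar in front of the lid: 12 mm thick, level, along the centrifuge's y, 100 mm free between its arms. Lid shut: 180 mm above the worktop, 33 mm free between bar and lid edge, 262 mm in front of and 25 mm above the hinge axis. Pinch it from above, fingers closing along the centrifuge's x; it can turn between the fingers as the lid swings.
- lid_release (a joint): Travel of the emergency release, m: 0 at rest (so at the start), 0.017 when pulled fully toward the front, its stop. Moves with about 3 N and stays where it is left. Past 0.013 it has knocked the hidden lock free for good. If the lid was free already it does nothing.
- release_tab (a point): Middle of the release's upright grey finger tab, on top of the white lock box on the housing's right-hand wall: 12 (x) x 20 (y) mm, 130 to 160 mm above the worktop, on a 2 mm thick foot, 30 mm long. Slides level along the centrifuge's -x. Centre 24 mm out from the lid's right edge; pinch it from above, fingers closing along the centrifuge's x, or push it from behind.
- beaker: Bystander: clear beaker, 58 mm wide, 62 mm tall, on the worktop; origin at the middle of its underside.
- dish: Bystander: stack of two round culture dishes, 59 mm across, 30 mm tall, on the worktop; origin at the middle of its underside.
- bench_timer: Bystander: small white bench timer lying flat, 66 x 62 x 20 mm, on the worktop; origin at the middle of its underside.
- lancet_box: Bystander: small carton, 44 x 60 x 46 mm, on the worktop; origin at the middle of its underside.

How it is judged (in metres and radians):
On the way, in this order (a step that is already met when the one before it is completed fails the run):
1. the lid has been tried by its pull bar, with the release still at rest (value of joint lid_angle above 0.008 rad and value of joint lid_release below 0.003 m and contact force between the fingers and centrifuge_lid above 1 N and distance between the grasp point and pull_bar below 0.065 m), for 0.2 s.
2. the lid has been lifted by its bar to 25 degrees or more (value of joint lid_angle above 0.44 rad and contact force between the fingers and centrifuge_lid above 1 N and distance between the grasp point and pull_bar below 0.065 m), for 0.1 s.
At the end, for the whole second after the job is handed in: the lid stands still 30 to 55 degrees open (0.52 to 0.96 rad), held up by the gripper at the pull bar (contact force above 2 N there) and not let go (value of joint lid_angle between 0.52 and 0.96 rad and velocity of joint lid_angle between -0.05 and 0.05 rad/s and contact force between the fingers and centrifuge_lid above 2 N and distance between the grasp point and pull_bar below 0.065 m); the arm keeps its last pose, push and grip.
It fails at once if a bystander was shifted by more than 25 mm (distance of any of beaker, dish, bench_timer, lancet_box from where it was at the start of the episode above 0.025 m).
It also fails if it takes over 58 s, if anything falls off the work surface, if the arm or the gripper's body presses on something with over 40 N, if the wrist force passes 120 N, or if a joint passes its speed limit or range.

ROBOT

A 6-joint arm with a two-finger parallel gripper is mounted at the origin on a cart in front of the work surface, level with it; the furniture and walls round the work are solid. World frame = base frame: x ahead of the robot, y to its left, z up, the work surface at z = 0. Lengths are in mm, angles in rad, forces in N, time in s.
With the tool pointing down it reaches from about 350 to 775 mm from the base axis. Payload 7.3 kg.
Tool frame: the origin (TCP) lies on the mounting face of the last link; the fingertips stand 178 mm ahead of it and the grasp point (between the pads) lies 159 mm ahead of it (bot.grip_point_offset is the distance from the TCP to the grasp point, in mm); x points along the fingers, y is the direction in which the jaws open and shut, and the axes are right-handed (so a half turn about x gives the same grasp; the last joint's range is limited). The gripper opens to 92 mm and grips with 3 to 60 N. Pads are 19 mm wide; open, the fingers measure 130 mm over their backs; the gripper's body (75 mm by 190 mm) begins 47 mm behind the grasp point.
Start: joints at [0.964, 0.342, 1.524, -0, 1.275, -0.146], TCP at [233.429, 470.254, 404.741] pointing down, gripper open.
Joint ranges: [-2.53, 2.53], [-0.77, 2.02], [0.04, 2.7], [-1, 4.14], [0.28, 2.66], [-3.11, 3.11]. Speed limits (rad/s): [2.57, 2.57, 3.14, 3.14, 3.14, 3.14].

INTERFACE

Orientations are given as [roll, pitch, yaw] about the fixed x, y, z axes, in that order (R = Rz(yaw) Ry(pitch) Rx(roll)).
In Python, from plant import bot gives the robot as it stands.
- The arm moves only by the tool arm_command, never from a script. Its argument "moves" is a list of rows, each a list of 5 numbers: the shift along the tool's x, y, z in cm, then the turn about the tool's x in degrees, then the opening, from 0 (shut) to 1 (fully open). A call has 1 to 10 rows; each row is the pose to reach, as a shift and turn from the pose measured when the call began, along the tool's axes at that moment; what a row does not reach only later rows make up. A row lasts 1/10 s, in which the tool goes at most 50 mm and 8.59 degrees, less where a joint would pass 70% of its speed; a pose out of reach is approached as far as the arm can. A call with a gripper value outside its range is refused whole. The fingers move at their own pace and stop on an object; the grip force is fixed at half the most. Time passes only in rows, so rows that repeat a pose let the fingers close. It gives the time, the measured TCP pose, the force and the opening at its end, in the units of the state.
- bot.get_obs(): the state, without advancing time (a new reading comes with each control period).
- bot.capture(name): name is "scene" or "side" or "wrist"; returns a dict with "frame" (384x512x3 uint8, blue, green, red), "K" (3x3 intrinsics, pixels), "k1" (the pictures are not rectified: a ray, as slopes to the right and down, at radius r is drawn at 1 + k1 r^2 times it, then the intrinsics apply), "origin" and "orientation" of the camera in the world; the wrist camera has in their place "T_tool_cam" (4x4, takes a point from camera to tool coordinates, whose origin is the TCP and whose axes are the tool frame's). Camera axes: x right, y down, z forward; pixel columns grow to the right and rows downward; lengths in mm; the calibration is good to about 2 mm. A picture is of the moment at which its call begins: read the wrist's pose just before it. There is no depth.
- bot.close_job(): hands the job in, once; it reports no verdict.
The state is a dict: "time": time; "joint_positions": joint angles; "dq": joint speeds; "tau": joint torques, N m; "tool_pos": TCP position; "tcp_rot": TCP orientation; "contact_force": force on the tool from outside, world axes, zero at the start; "moment": the same for the moment, N m; "grip_width": finger opening in mm.
Only numpy, scipy, OpenCV 4.12 (cv2) and the standard library are available. Lean on these libraries where they do the work, as an engineer would, in place of code of your own. Each camera call takes 0.05 s, during which the arm holds its last target.

## Working session

There is one attempt and no reset: what is moved stays moved. The work goes in short steps, Python scripts to look and compute and a tool call to move; the robot and the scene stay as the last step left them, time stands still between calls to the robot, and variables do not carry over. Pictures are saved under pics/ and viewed, and the job is handed in when it is done.

Besides the shell and the picture viewer there is one more tool, called after "Call:" as a command line: name --pt "numbers of a row" for each row, then --argument value for the rest. arm_command: Moves the arm, as the interface text tells. Its arguments: {"type":"object","properties":{"moves":{"type":"array"}},"required":["moves"]}

```bash
mkdir -p pics; ls; python3 - <<'E'
from plant import bot
import cv2
o=bot.get_obs();print(o)
for n in("scene","side","wrist"):
    c=bot.capture(n);cv2.imwrite(f"pics/{n}0.png",c["frame"]);c.pop("frame");print(n,c)
E
```

```text
pics
{'time': 0.0, 'joint_positions': array([ 9.63957085e-01,  3.42710884e-01,  1.52504012e+00, -1.49883241e-05,
        1.27540691e+00, -1.46003911e-01]), 'dq': array([-0.00018571,  0.00076864,  0.00044343, -0.00023499,  0.00021759,
       -0.00146598]), 'tau': array([ 5.38623990e-04, -4.31252074e+01, -2.44216079e+01,  7.18873786e-02,
        5.59697184e-02, -1.56639476e-04]), 'tool_pos': array([233.3653941 , 470.11984021, 404.0428357 ]), 'tcp_rot': array([-1.70764397,  1.569231  , -2.16847493]), 'contact_force': array([ 0.02043197, -0.39976466,  0.54069276]), 'moment': array([-0.0013621 , -0.04376467,  0.02847088]), 'grip_width': 91.92995634146348}
scene {'K': array([[378.40123106,   0.        , 254.38177011],
       [  0.        , 378.40123106, 188.3561197 ],
       [  0.        ,   0.        ,   1.        ]]), 'k1': 0.009820752795722289, 'origin': array([504.69407627, 420.36411716, 762.48245229]), 'orientation': array([-2.40484654, -0.00849753, -2.92615281])}
side {'K': array([[436.01405868,   0.        , 254.07993168],
       [  0.        , 436.01405868, 186.17888143],
       [  0.        ,   0.        ,   1.        ]]), 'k1': -0.1670449115528409, 'origin': array([203.08249371, 315.93046959, 762.78334169]), 'orientation': array([-2.38085962,  0.0082332 , -2.38312738])}
wrist {'K': array([[330.71439973,   0.        , 259.3546909 ],
       [  0.        , 330.71439973, 186.39334805],
       [  0.        ,   0.        ,   1.        ]]), 'k1': -0.04576442941134111, 'T_tool_cam': array([[ 4.51234340e-04, -2.92351318e-01,  9.56310882e-01,
         1.98382583e+01],
       [ 9.99999861e-01, -1.27853489e-04, -5.10934700e-04,
        -1.54945971e+00],
       [ 2.71640116e-04,  9.56310980e-01,  2.92351219e-01,
        -7.97873941e+01],
       [ 0.00000000e+00,  0.00000000e+00,  0.00000000e+00,
         1.00000000e+00]])}
```

View pics/scene0.png

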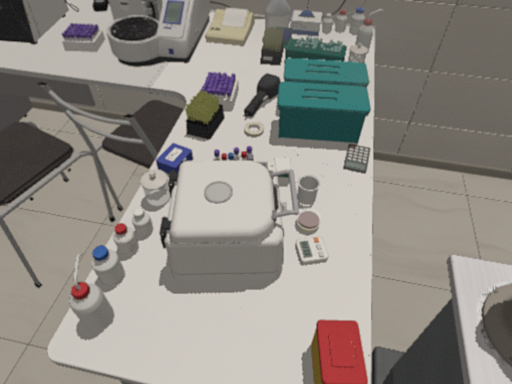

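View pics/side0.png

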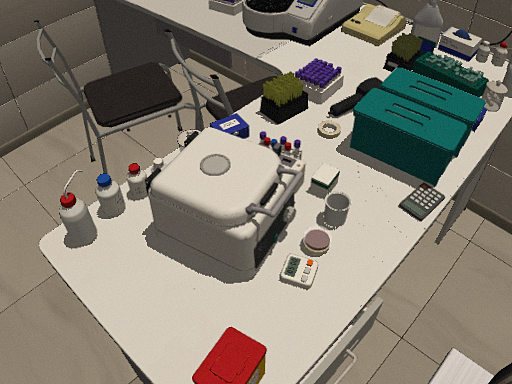

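View pics/wrist0.png

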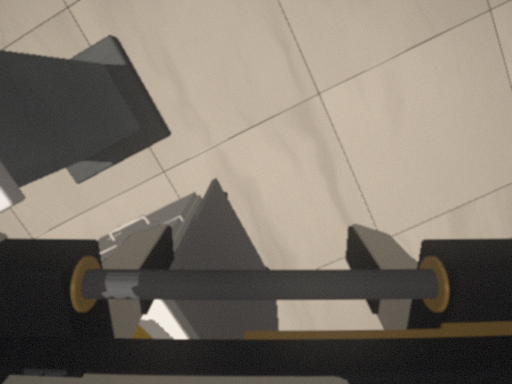

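```bash
cat > h.py <<'E'
import numpy as np, cv2
from scipy.spatial.transform import Rotation as R
def rot(rpy): return R.from_euler('xyz',rpy).as_matrix()
def campose(c,obs=None):
    if 'origin' in c: return np.array(c['origin']),rot(c['orientation'])
    T=c['T_tool_cam'];Rt=rot(obs['tcp_rot'])
    return Rt@T[:3,3]+obs['tool_pos'],Rt@T[:3,:3]
def D(c): return np.array([c['k1'],0,0,0,0.])
def ray(c,uv,obs=None):
    p=cv2.undistortPoints(np.array([[uv]],float),c['K'],D(c))[0,0]
    o,M=campose(c,obs); d=M@np.array([p[0],p[1],1]); return o,d/np.linalg.norm(d)
def onz(c,uv,z,obs=None):
    o,d=ray(c,uv,obs); return o+d*(z-o[2])/d[2]
def proj(c,P,obs=None):
    o,M=campose(c,obs); q=(np.atleast_2d(P)-o)@M
    return cv2.projectPoints(q.reshape(-1,1,3),np.zeros(3),np.zeros(3),c['K'],D(c))[0].reshape(-1,2)
def tri(c1,u1,c2,u2):
    o1,d1=ray(c1,u1);o2,d2=ray(c2,u2)
    s=np.linalg.lstsq(np.c_[d1,-d2],o2-o1,rcond=None)[0]
    a=o1+d1*s[0];b=o2+d2*s[1];return (a+b)/2,np.linalg.norm(a-b)
E
python3 - <<'E'
from h import *
s=cv2.imread('pics/scene0.png');d=cv2.imread('pics/side0.png')
cv2.imwrite('pics/sc_crop.png',cv2.resize(s[140:290,150:350],None,fx=4,fy=4,interpolation=cv2.INTER_CUBIC))
cv2.imwrite('pics/sd_crop.png',cv2.resize(d[120:270,140:340],None,fx=4,fy=4,interpolation=cv2.INTER_CUBIC))
E
```

```text
(no output)
```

View pics/sc_crop.png

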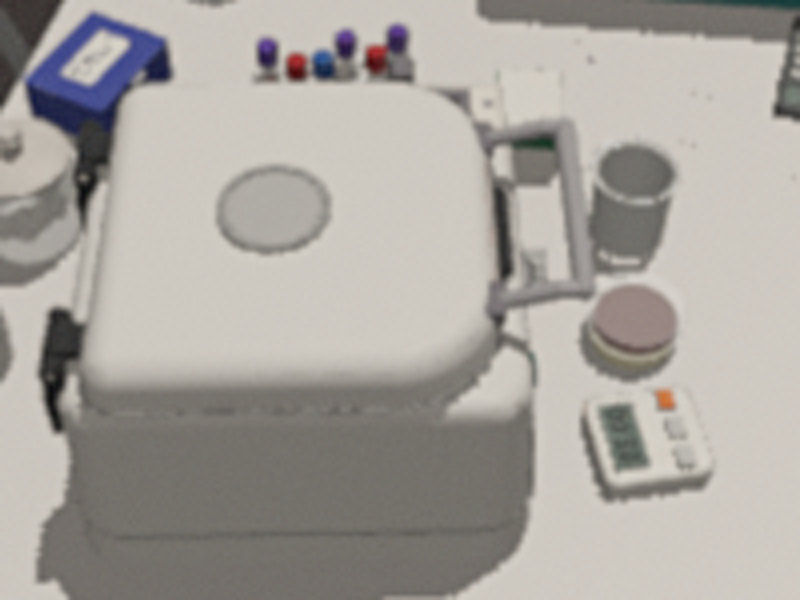

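View pics/sd_crop.png

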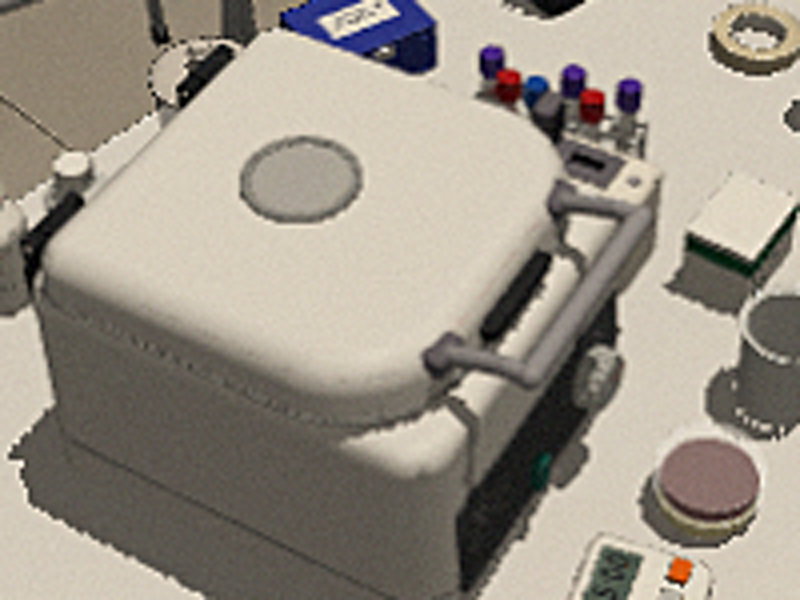

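```bash
python3 - <<'E'
from h import *
from plant import bot
s=bot.capture('scene');d=bot.capture('side')
f=lambda p,o:(o[0]+p[0]/4,o[1]+p[1]/4)
S=lambda *p:f(p,(150,140));Q=lambda *p:f(p,(140,120))
for n,a,b in[('bar far',S(566,130),Q(640,217)),('bar near',S(586,285),Q(533,372)),('arm far lid',S(487,138),Q(562,200)),('arm near lid',S(498,300),Q(443,352)),('disc',S(274,208),Q(301,178)),('tab?',S(458,97),Q(548,110))]:
    P,e=tri(s,a,d,b);print(n,P.round(1),round(e,1), onz(s,a,180).round(1),onz(d,b,180).round(1))
for n,a,b in[('beaker',S(635,175),Q(790,330)),('dish',S(634,320),Q(710,475))]:
    print(n,onz(s,a,62 if n=='beaker' else 30).round(1),onz(d,b,62 if n=='beaker' else 30).round(1))
print('box',onz(d,Q(745,220),46)); print('timer',onz(s,S(650,440),20))
E
```

```text
bar far [ 545.  -163.5  179.2] 4.2 [ 544.4 -159.9  180. ] [ 545.9 -165.5  180. ]
bar near [519.2 -58.7 178.6] 2.9 [518.8 -55.7 180. ] [519.3 -59.4 180. ]
arm far lid [ 586.8 -156.2  169.3] 2.0 [ 585.  -144.5  180. ] [ 580.5 -149.   180. ]
arm near lid [560.6 -45.1 171.1] 2.1 [559.4 -36.9 180. ] [555.9 -40.9 180. ]
disc [683.9 -74.  178. ] 2.6 [682.7 -70.7 180. ] [683.3 -74.2 180. ]
tab? [ 605.  -161.   203.3] 18.2 [ 606.4 -172.   180. ] [ 628.4 -193.2  180. ]
beaker [ 503.9 -247.5   62. ] [ 501.5 -251.6   62. ]
dish [ 490.1 -157.7   30. ] [ 486.  -166.6   30. ]
box [ 578.27371606 -316.28813354   46.        ]
timer [470.43270901 -80.82116557  20.        ]
```

```bash
python3 - <<'E'
from h import *
from plant import bot
s=bot.capture('scene')
print('redbox',onz(s,(340,345),100).round(),onz(s,(340,345),0).round())
o=bot.get_obs();M=rot(o['tcp_rot']);print(M.round(4),o['tool_pos'])
yaw=0.2413
cx=np.array([np.cos(yaw),np.sin(yaw),0])
ang=np.degrees(np.arctan2(cx@M[:,2],cx@M[:,1]))
print('turn',ang,ang-180 if ang>0 else ang+180)
t=np.array([532,-111,404.])
print('shift',M.T@(t-o['tool_pos']),o['joint_positions'])
E
```

```text
redbox [406. 155. 100.] [392. 115.   0.]
[[-2.000e-04  4.446e-01  8.957e-01]
 [-4.000e-04  8.957e-01 -4.446e-01]
 [-1.000e+00 -5.000e-04 -0.000e+00]] [233.4067763  470.23003088 404.49423226]
turn 49.77359071860106 -130.22640928139893
shift [   0.65239814 -387.84062638  525.8951694 ] [ 9.64017020e-01  3.42281395e-01  1.52438641e+00 -3.20290038e-05
  1.27538218e+00 -1.45986634e-01]
```

Call:
arm_command --pt "-2 -2.5 3.4 3 1" --pt "-4 -5 6.8 6 1" --pt "-4 -7.5 10.2 9 1" --pt "-4 -10 13.6 12 1" --pt "-4 -12.5 17 15 0.3" --pt "-4 -15 20.4 18 0.3" --pt "-4 -17.5 23.8 21 0.3" --pt "-4 -20 27.2 24 0.3" --pt "-4 -22.5 30.6 27 0.3" --pt "-4 -25 34 30 0.3"

```text
time: 1.3
tool_pos: [427.2, 93.5, 444.8]
tcp_rot: [0.136, 1.57, -0.851]
contact_force: [0.3, 0.3, -0.4]
grip_width: 48.5
```

```bash
cat > sh.py <<'E'
from h import *
from plant import bot
import sys
def shift(x,y,z,yaw=0.2413):
    o=bot.get_obs();M=rot(o['tcp_rot']);cx=np.array([np.cos(yaw),np.sin(yaw),0])
    print('cm',(M.T@(np.array([x,y,z])-o['tool_pos'])/10).round(2),'turn',np.degrees(np.arctan2(cx@M[:,2],cx@M[:,1])).round(2))
    print({k:np.round(o[k],2) for k in('time','tool_pos','joint_positions','contact_force','grip_width')})
if __name__=='__main__': shift(*map(float,sys.argv[1:]))
E
python3 sh.py 532 -111 430
```

```text
cm [ 1.48 -2.53 22.84] turn 19.64
{'time': np.float64(1.3), 'tool_pos': array([427.18,  93.45, 444.75]), 'joint_positions': array([ 0.04,  0.15,  1.67, -0.  ,  1.32, -0.54]), 'contact_force': array([ 0.32,  0.35, -0.39]), 'grip_width': np.float64(48.54)}
```

Call:
arm_command --pt "0 -0.5 4 4 0.3" --pt "0 -1 8 8 0.3" --pt "0 -1.5 12 12 0.3" --pt "0.5 -2 16 16 0.3" --pt "1 -2.3 20 19.6 0.3" --pt "1.5 -2.5 22.8 19.6 0.3" --pt "1.5 -2.5 22.8 19.6 0.3" --pt "1.5 -2.5 22.8 19.6 0.3"

```text
time: 2.1
tool_pos: [532.0, -110.8, 429.3]
tcp_rot: [-2.285, 1.57, 2.668]
contact_force: [0.4, -0.0, -0.3]
grip_width: 27.8
```

```bash
python3 - <<'E'
from h import *
from plant import bot
o=bot.get_obs();c=bot.capture('wrist');cv2.imwrite('pics/w1.png',c['frame'])
np.savez('w1.npz',tool_pos=o['tool_pos'],tcp_rot=o['tcp_rot'])
d=bot.capture('side');cv2.imwrite('pics/d1.png',d['frame']);print(o['time'],o['tool_pos'],o['joint_positions'],o['grip_width'])
E
python3 sh.py 532 -111 404
```

```text
2.1 [ 532.00884613 -110.81879092  429.2886308 ] [-3.46461526e-01  3.58579293e-01  1.43031680e+00  1.54996583e-04
  1.35388209e+00 -5.87524553e-01] 27.82258955834386
cm [ 2.61 -0.    0.13] turn 0.09
{'time': np.float64(2.2), 'tool_pos': array([ 531.72, -109.73,  430.05]), 'joint_positions': array([-0.34,  0.36,  1.43,  0.  ,  1.35, -0.59]), 'contact_force': array([ 0.93, -0.47,  0.47]), 'grip_width': np.float64(27.53)}
```

View pics/w1.png

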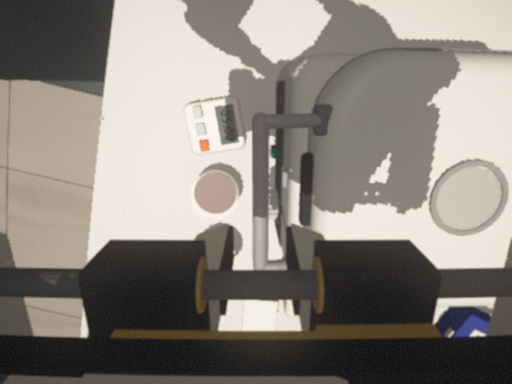

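View pics/d1.png

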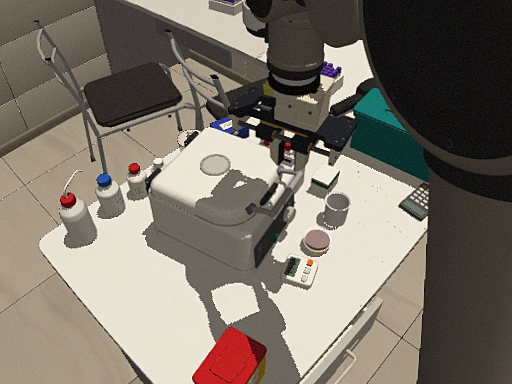

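```bash
python3 - <<'E'
from h import *
from plant import bot
o=dict(np.load('w1.npz'));c=bot.capture('wrist')
im=cv2.imread('pics/w1.png')
cv2.imwrite('pics/w1c.png',cv2.resize(im[90:340,170:400],None,fx=3,fy=2.4))
g=cv2.cvtColor(im,cv2.COLOR_BGR2GRAY)
for r in(140,170,200,230): print(r,g[r,245:300])
for uv in[(260.5,150),(261,230),(262,118),(262,262)]:print(onz(c,uv,180,o).round(1))
E
```

```text
140 [173 210 232 235 233 233 212 149  98  97  98  99  96  99  98  98  99 104
  95  92  91  91 104 142 204 229 233 232 219 176 120  79  57  52  53  58
  57  62  76  89  97  97 102  99 103 106 109 115 115 122 123 120 120 127
 124]
170 [234 233 234 233 236 232 214 157 109  94  97  98  99 101  98  97 103  98
  97  94  98  92 102 154 195 185 145 129 127 114  93  67  58  58  57  68
  86  99  99  96  90  92  96 106 127 150 154 136 119 123 125 125 126 123
 115]
200 [235 236 234 235 235 236 222 171 116  99  99 100 101  98 101 101  97  98
  97  98  95  97 109 137 150 135 116 116 114 114 113 113 103  93  75  83
 101 117 124 128 128 130 134 154 172 189 203 215 223 225 230 231 231 214
 143]
230 [235 235 234 234 236 232 227 197 166 157 165 173 182 185 183 184 180 172
 165 156 147 139 149 189 228 234 233 235 233 232 213 147  89  73  75  91
 115 122 125 121 100  70  59  50  52  49  75  90 106 100 102 102 100 110
 101]
[522.7 -77.  180. ]
[ 537.7 -136.3  180. ]
[518.4 -55.2 180. ]
[ 545.  -162.7  180. ]
```

View pics/w1c.png

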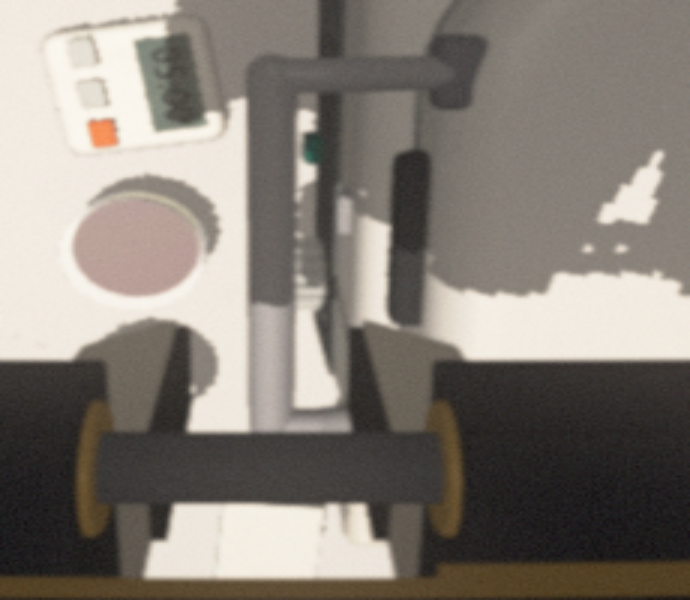

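```bash
python3 - <<'E'
from h import *
from plant import bot
o=dict(np.load('w1.npz'));c=bot.capture('wrist')
M=rot(o['tcp_rot'])
for uv in[(260.2,130),(260.1,180),(260.2,235),(260,118),(261,262)]:
    P=onz(c,uv,180,o);print(P.round(1),(M.T@(P-o['tool_pos'])).round(1))
E
python3 sh.py 532 -109 341
```

```text
[519.2 -63.4 180. ] [249.3  -0.9 -48.9]
[527.7 -98.3 180. ] [249.3  -1.  -13. ]
[ 538.1 -140.5  180. ] [249.3  -0.9  30.5]
[517.1 -55.5 180. ] [249.3  -1.1 -57.1]
[ 544.3 -162.8  180. ] [249.2  -0.3  53.6]
cm [ 8.94  0.03 -0.05] turn 0.12
{'time': np.float64(2.3), 'tool_pos': array([ 531.74, -109.49,  430.36]), 'joint_positions': array([-0.34,  0.36,  1.43,  0.  ,  1.35, -0.59]), 'contact_force': array([ 0.55, -0.21,  0.03]), 'grip_width': np.float64(27.68)}
```

Call:
arm_command --pt "2 -0.1 -0.2 0 0.3" --pt "4 -0.1 -0.2 0 0.3" --pt "5.5 -0.1 -0.2 0 0.3" --pt "7 -0.1 -0.2 0 0.3" --pt "8 -0.1 -0.2 0 0.3" --pt "9.2 -0.1 -0.2 0 0.3" --pt "9.2 -0.1 -0.2 0 0.3" --pt "9.2 -0.1 -0.2 0 0.3"

```text
time: 3.1
tool_pos: [530.4, -107.7, 338.6]
tcp_rot: [0.993, 1.57, -0.335]
contact_force: [-0.2, -0.1, -0.1]
grip_width: 27.6
```

```bash
python3 - <<'E'
from h import *
from plant import bot
o=bot.get_obs();c=bot.capture('wrist');cv2.imwrite('pics/w2.png',c['frame'])
print(o['time'],o['tool_pos'],o['contact_force'],o['grip_width'])
E
```

```text
3.1 [ 530.4433347  -107.72391952  338.59945897] [-0.15962303 -0.08988898 -0.14853394] 27.649049796879662
```

View pics/w2.png

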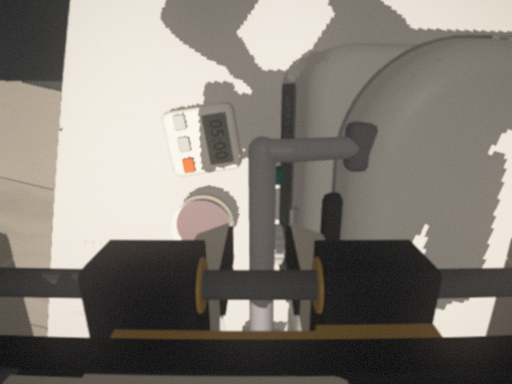

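The bar (column ≈262) lies centred between the fingers (≈233 and ≈289), with no contact. Close on it.

Call:
arm_command --pt "0 0 0 0 0" --pt "0 0 0 0 0" --pt "0 0 0 0 0" --pt "0 0 0 0 0" --pt "0 0 0 0 0" --pt "0 0 0 0 0"

```text
time: 3.75
tool_pos: [531.0, -107.8, 339.5]
tcp_rot: [1.097, 1.567, -0.231]
contact_force: [3.5, 1.6, 2.3]
grip_width: 10.6
```

Call:
arm_command --pt "-0.1 0 0 0 0" --pt "-0.2 0 0 0 0" --pt "-0.3 0 0 0 0" --pt "-0.4 0 0 0 0" --pt "-0.4 0 0 0 0"

```text
time: 4.25
tool_pos: [531.2, -107.7, 342.5]
tcp_rot: [1.21, 1.567, -0.117]
contact_force: [7.4, 0.4, -6.7]
grip_width: 11.1
```

Call:
arm_command --pt "-0.1 0 0 0 0" --pt "-0.2 0 0 0 0" --pt "-0.3 0 0 0 0" --pt "-0.4 0 0 0 0"

```text
time: 4.65
tool_pos: [531.6, -107.8, 345.4]
tcp_rot: [1.344, 1.567, 0.017]
contact_force: [8.2, 0.1, -7.9]
grip_width: 11.2
```

Call:
arm_command --pt "-0.1 0 0 0 0" --pt "-0.2 0 0 0 0" --pt "-0.3 0 0 0 0" --pt "-0.3 0 0 0 0"

```text
time: 5.05
tool_pos: [531.9, -107.8, 347.3]
tcp_rot: [1.482, 1.568, 0.154]
contact_force: [7.3, 1.6, -7.2]
grip_width: 11.2
```

Call:
arm_command --pt "-0.2 0 0 0 0" --pt "-0.4 0 0 0 0" --pt "-0.6 0 0 0 0" --pt "-0.6 0 0 0 0"

```text
time: 5.45
tool_pos: [532.4, -107.7, 352.4]
tcp_rot: [1.593, 1.567, 0.266]
contact_force: [8.6, 1.2, -5.6]
grip_width: 10.9
```

```bash
python3 - <<'E'
from h import *
from plant import bot
o=bot.get_obs();c=bot.capture('wrist');cv2.imwrite('pics/w3.png',c['frame'])
c=bot.capture('side');cv2.imwrite('pics/d3.png',c['frame'])
print(o['time'],o['tool_pos'],o['contact_force'],o['grip_width'])
E
```

```text
5.45 [ 532.42322607 -107.67148917  352.44693979] [ 8.64272474  1.23130797 -5.57626455] 10.948103188532645
```

View pics/w3.png

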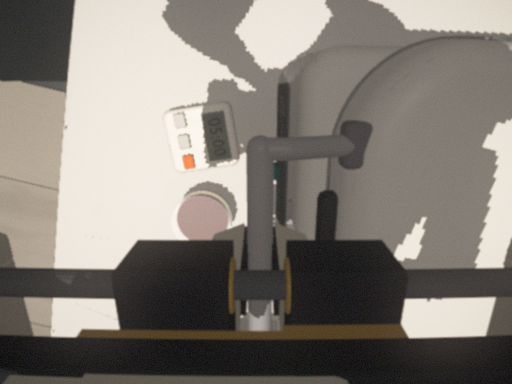

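Call:
arm_command --pt "-0.5 0.1 0 0 0" --pt "-1 0.2 0 0 0" --pt "-1.5 0.3 0 0 0" --pt "-2 0.4 0 0 0" --pt "-2.5 0.5 0 0 0" --pt "-2.5 0.5 0 0 0"

```text
time: 6.15
tool_pos: [537.2, -106.6, 376.6]
tcp_rot: [1.862, 1.568, 0.534]
contact_force: [3.7, -0.7, -5.9]
grip_width: 11.0
```

```bash
python3 - <<'E'
from h import *
from plant import bot
o=bot.get_obs();c=bot.capture('wrist');cv2.imwrite('pics/w4.png',c['frame'])
c=bot.capture('side');cv2.imwrite('pics/d4.png',cv2.resize(c['frame'][100:280,130:350],None,fx=3,fy=3))
print(o['time'],o['tool_pos'],o['contact_force'],o['grip_width'])
E
```

```text
6.15 [ 537.15606667 -106.6281313   376.56765415] [ 3.67502705 -0.74928853 -5.93084052] 10.998737387819514
```

View pics/w4.png

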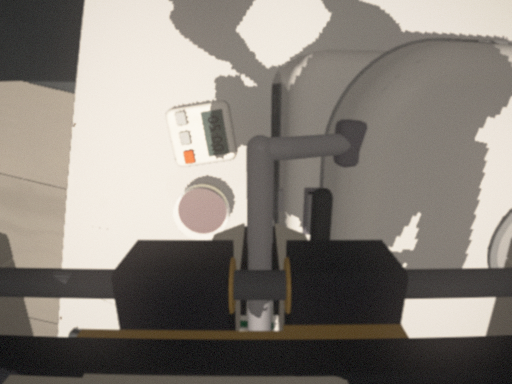

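View pics/d4.png

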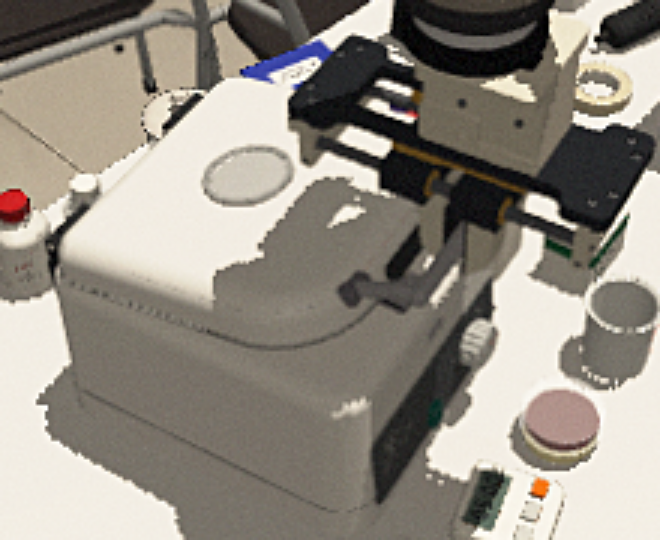

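Call:
arm_command --pt "-0.6 0.2 0 0 0" --pt "-1.3 0.3 0 0 0" --pt "-1.9 0.5 0 0 0" --pt "-2.6 0.8 0 0 0" --pt "-3.2 1.0 0 0 0" --pt "-3.9 1.3 0 0 0" --pt "-4.5 1.5 0 0 0" --pt "-5.1 1.8 0 0 0" --pt "-5.1 1.8 0 0 0"

```text
time: 7.15
tool_pos: [554.5, -102.3, 428.7]
tcp_rot: [1.582, 1.568, 0.255]
contact_force: [-1.2, -2.3, -3.8]
grip_width: 10.9
```

```bash
cat > st.py <<'E'
from h import *
from plant import bot
import sys
o=bot.get_obs();n=sys.argv[1]
w=bot.capture('wrist')['frame'];c=bot.capture('side')['frame']
cv2.imwrite(f'pics/{n}.png',np.hstack([cv2.resize(w,(400,300)),cv2.resize(c[80:290,100:380],(400,300))]))
z=o['tool_pos'][2]-339.5+25;phi=np.degrees(np.arcsin(z/263.2))
cx=np.array([np.cos(.2413),np.sin(.2413),0]);x=(o['tool_pos']-[531,-107.8,0])@cx-262
print('theta from z',phi-5.45,'from atan',np.degrees(np.arctan2(z,-x))-5.45,'radius',np.hypot(x,z))
print(o['time'],o['tool_pos'],o['contact_force'],o['grip_width'],o['joint_positions'].round(2),np.abs(o['dq']).max())
for t in(35,40):
    a=np.radians(t+5.45);print(t,'up',263.2*np.sin(a)-z,'y',-263.2*np.cos(a)-x)
E
python3 st.py e1
```

```text
theta from z 20.254380182534177 from atan 20.18330471127196 radius 263.88023977969885
7.15 [ 554.45147031 -102.28247685  428.65720155] [-1.2328603  -2.26443611 -3.80945969] 10.939495451161553 [-0.32  0.4   1.37  0.    1.37 -0.56] 0.02324099254341159
35 up 56.602805613778855 y 37.62152395602885
40 up 73.40925663414589 y 53.26639530192878
```

View pics/e1.png

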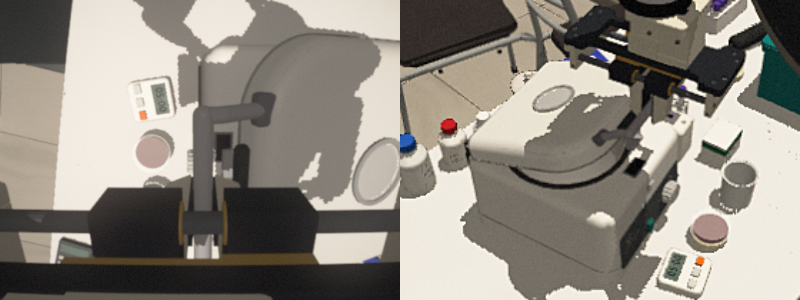

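Call:
arm_command --pt "-0.8 0.5 0 0 0" --pt "-1.6 0.9 0 0 0" --pt "-2.4 1.4 0 0 0" --pt "-3.2 1.9 0 0 0" --pt "-4.0 2.5 0 0 0" --pt "-4.8 3.1 0 0 0" --pt "-5.6 3.7 0 0 0" --pt "-6.3 4.4 0 0 0" --pt "-7.0 5.0 0 0 0" --pt "-7.3 5.3 0 0 0"

```text
time: 8.25
tool_pos: [604.4, -89.9, 503.3]
tcp_rot: [-0.394, 1.57, -1.722]
contact_force: [-10.9, -3.9, 3.1]
grip_width: 11.2
```

Call:
arm_command --pt "0 0 0 0 0" --pt "0 0 0 0 0" --pt "0 0 0 0 0"

```text
time: 8.55
tool_pos: [604.4, -89.9, 503.5]
tcp_rot: [0.021, 1.57, -1.307]
contact_force: [-1.4, -1.8, -3.6]
grip_width: 10.5
```

```bash
python3 st.py e2
```

```text
theta from z 40.46130482234064 from atan 39.950179337790026 radius 265.50488554941114
8.55 [604.41562168 -89.86060228 503.54697737] [-1.39087441 -1.77889883 -3.6436466 ] 10.46458089673028 [-0.27  0.46  1.07 -0.    1.61 -0.52] 0.0036759475008166383
35 up -18.286970204330657 y -13.863468357864349
40 up -1.4805191839636223 y 1.7814029880355804
```

View pics/e2.png

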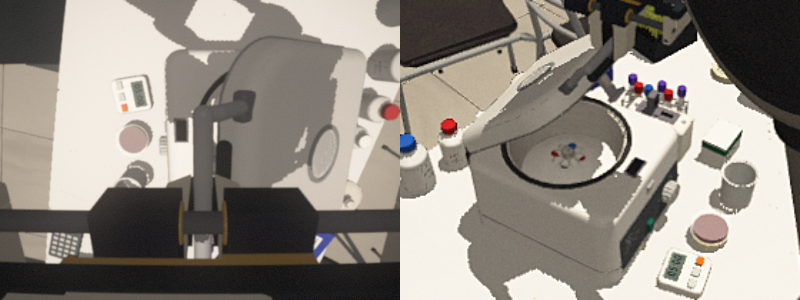

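Call:
arm_command --pt "0 0 0 0 0" --pt "0 0 0 0 0" --pt "0 0 0 0 0" --pt "0 0 0 0 0"

```text
time: 9.05
tool_pos: [604.4, -89.9, 503.5]
tcp_rot: [-0.189, 1.57, -1.517]
contact_force: [-1.5, -2.7, -3.8]
grip_width: 10.8
```

```bash
python3 -c "
from plant import bot
o=bot.get_obs();print(o['tool_pos'],o['dq'],o['contact_force'],o['grip_width'])
print(bot.close_job())"
```

```text
[604.37818256 -89.89092674 503.45560955] [-0.00062072 -0.00155799 -0.00159197  0.00129704 -0.0010221  -0.0013158 ] [-1.53127151 -2.65608765 -3.77555983] 10.765727884108237
the job is handed in; nothing more can be done
None
```

The lid is held open at about 40 degrees (0.70 rad), with the gripper still closed on the pull bar, and the job was handed in at about 9 s.

- **Trial:** I pinched the bar from above and tried it. It kept rising well past the 7 mm limit at a steady 6 to 8 N, and the pictures showed the lid rising with it. The lid was free, so I did not touch the release.
- **Lift:** I raised the lid along its hinge arc and held it there.
- **Last checks:** The two angle estimates from the arm pose gave 40.5 and 40.0 degrees. The radius came out about 2 mm over nominal, which is within calibration error. The arm was still, and the finger opening was about 10.8 mm, closed on the 12 mm bar.
- **Not measured:** The wrist sensor read only about 5 N in total, and I could not measure the finger contact force directly. In the last pictures the beaker, dishes, timer and carton look unmoved; I judged that by eye.

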